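# Unbolt and open the long vial box

### The arm

A 6-joint arm with a two-finger parallel gripper is mounted at the origin on the work surface. World frame = base frame: x ahead of the robot, y to its left, z up, the work surface at z = 0. Lengths are in m, angles in degrees, forces in N, time in s.
With the tool pointing down it reaches from about 0.4 to 0.825 m from the base axis. Payload 7 kg.
Tool frame: the origin (TCP) lies at the centre of the arm's flange, where the gripper is bolted on; the fingertips stand 178 mm ahead of it and the grasp point (between the pads) lies 159 mm ahead of it (r.tips_ahead is the z of the fingertips in the tool frame, in m); z points along the fingers, y is the line along which they close (so a half turn about z gives the same grasp; the last joint's range is limited). The gripper opens to 88 mm and grips with 3 to 60 N. Pads are 19 mm wide; open, the fingers measure 130 mm over their backs; the gripper's body (78 mm by 193 mm) begins 47 mm behind the grasp point.
Start: joints at [-47.492, 20.546, 0.682, 0, -70.136, -16.507], TCP at [0.296, -0.607, 0.405] pointing down, gripper open.
Joint ranges: [-176.03, 176.03], [-82.01, 121.73], [-58.28, 71.71], [-173.87, 95.51], [-174.79, -0.11], [-173.66, 173.66]. Speed limits (degrees/s): [136.94, 136.94, 172.46, 180, 180, 180].

### API

Orientations are given as [roll, pitch, yaw] about the fixed x, y, z axes, in that order (R = Rz(yaw) Ry(pitch) Rx(roll)).
In Python, from plant import r gives the robot as it stands. The module is installed in compiled form; this text tells all that it offers.
- The arm moves only by the shell command python3 -m pendant 'ROWS' [FORCE]. ROWS is JSON, a list that holds one entry, the list of rows, each a list of 7 numbers: the shift along the tool's x, y, z in m, then the turn, a rotation vector about the tool's x, y, z in degrees, then the gripper command: -1 is shut, 1 is fully open, values between are in proportion. A call has 1 to 5 rows; each row is the pose to reach, as a shift and turn from the pose commanded when the call began, along the tool's axes at that moment; what a row does not reach only later rows make up. A row lasts 1/10 s, in which the tool goes at most 50 mm and 8.59 degrees, less where a joint would pass 70% of its speed; a pose out of reach is approached as far as the arm can. A call with a gripper value outside its range is refused whole. The fingers move at their own pace and stop on an object; FORCE is the grip in N (left out, the last holds). Time passes only in rows, so rows that repeat a pose let the fingers close. It gives the time, the measured TCP pose, the force, the opening and the grip force at its end, in the units of the state.
- r.get_state(): the state, without advancing time (a new reading comes with each control period).
- r.capture(name): name is "side" or "top" or "wrist"; returns the picture (480x640x3 uint8, red, green, blue); there is no depth.
- r.camera_params(name): a dict with "fx", "fy", "cx", "cy" (pixels), "R" (3x3) and "t" (3): a world point X has camera coordinates R X + t. Camera axes: x right, y down, z forward; pixel columns grow to the right and rows downward; lengths in m; the calibration is good to about 2 mm. A picture is of the moment at which its call begins: read the wrist's pose just before it. camera_params takes no time and is no camera call; for the wrist camera it gives the pose at the moment of the call.
- r.close_job(): hands the job in; it is judged then, once.
The state is a dict: "time_s": time; "joints": joint angles; "qd": joint speeds; "joint_torque": joint torques, N m; "tcp_pos": TCP position; "eef_rot": TCP orientation; "contact_force": force on the tool from outside, world axes, zero at the start; "moment": the same for the moment, N m; "gripper_width": finger opening in m; "gripper_force": force on a finger pad.
Only numpy, scipy, OpenCV 4.12 (cv2) and the standard library are available. Lean on these libraries where they do the work, as an engineer would, in place of code of your own. Each camera call takes 0.05 s, during which the arm holds its last target. There are 200 camera calls.

### The job

Two vial boxes with sliding covers stand on the lab bench. Open the longer one: draw its bolt all the way back out of the cover's path, then slide the cover fully open so that the vials can be reached. Leave the bolt drawn back and the cover open.

Things in the scene. Friction and masses are not known exactly. Their poses are not given: they have to be found in the camera images.
- long_box: the long vial box: off-white plastic, 250 mm long (its y), 190 mm wide (its x), fixed to the bench; flat deck 55 mm high, a rim 64 mm high along its far (+x) side. Origin: centre of its underside; z up, x away from the robot, y along the box to the robot's left. A shorter box of the same make, 150 mm long, also stands on the bench (not listed)
- long_bolt (a joint): the long box's steel bolt, a flat bar lying on the deck across the cover's leading end. Value in m: near 0 = locked (starts at 0 to 0.006), above 0.020 the cover is free, 0.036 = drawn fully back, end stop. It draws back along the box's -x, towards the robot; takes about 2 N, has no spring, stays where it is left
- long_bolt_tab (a point): centre of the top face of the bolt's upright tab, moving with it: a steel post 16 x 16 mm, 38 mm tall above the 8 mm high bar, its top 100 mm above the bench. Axes as the box. With the cover shut and the bolt locked, the cover's handle is 80 mm farther in x and 70 mm back in y. Low guides beside the bar are 8 mm high
- long_cover (a joint): the long box's flat aluminium cover, 120 mm (y) x 100 mm (x), 6 mm thick, sliding over the deck along the box's +y. Value in m: 0 = shut over the vials (start), 0.100 = fully open, end stop; with the bolt locked it moves only 2 mm. Takes about 2 N, has no spring, stays where it is left
- long_cover_handle (a point): centre of the top face of the cover's handle, moving with it: an upright black bar in the middle of the cover, 50 mm (x) x 16 mm (y), 38 mm tall above the cover plate, its top 100 mm above the bench. Axes as the box

How it is judged:
By the outcome, as a careful person would: the job done as asked, in the order asked, and still so for the second after the job is handed in, with the robot touching nothing.
It also fails if it takes over 40 s, if anything falls off the work surface, if the arm or the gripper's body presses on something with over 40 N, if the wrist force passes 120 N, or if a joint passes its speed limit or range.

## Working session

There is one attempt and no reset: what is moved stays moved. The work goes in short steps, Python scripts to look and compute and a shell command to move; the robot and the scene stay as the last step left them, time stands still between calls to the robot, and variables do not carry over. Pictures are saved under pics/ and viewed, at most 10 in all, crops included, and the job is handed in when it is done.

```bash
mkdir -p pics; python3 - <<'E'
from plant import r
import cv2
for n in("top","side"):
    cv2.imwrite(f"pics/{n}0.png",r.capture(n)[:,:,::-1])
    p=r.camera_params(n);print(n,p)
s=r.get_state();print(s["time_s"],s["tcp_pos"],s["eef_rot"])
E
```

```text
top {'fx': 551.9509052507132, 'fy': 551.9509052507132, 'cx': 320.9008938363894, 'cy': 247.22863628817836, 'R': array([[-0.01638824, -0.99986268, -0.00246058],
       [-0.99721479,  0.01652382, -0.07272988],
       [ 0.07276055,  0.00126181, -0.99734864]]), 't': array([-0.02105362,  0.55369454,  0.9156769 ])}
side {'fx': 498.7780212963187, 'fy': 498.7780212963187, 'cx': 312.81948570358713, 'cy': 232.53278477509917, 'R': array([[-0.99907578, -0.03973384, -0.01639547],
       [-0.01426465,  0.66630752, -0.74554062],
       [ 0.04054762, -0.7446177 , -0.66625849]]), 't': array([0.53540168, 0.07877758, 0.814137  ])}
0.1 [ 0.29583345 -0.60653028  0.40380712] [ 1.79914276e+02 -5.36917379e-03 -1.54006263e+02]
```

View pics/top0.png

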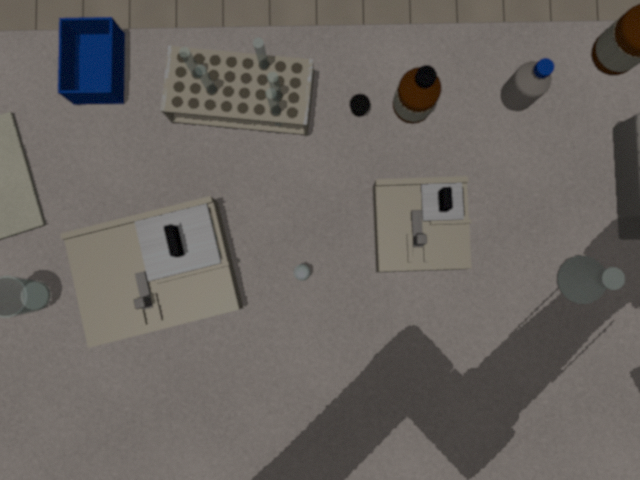

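View pics/side0.png

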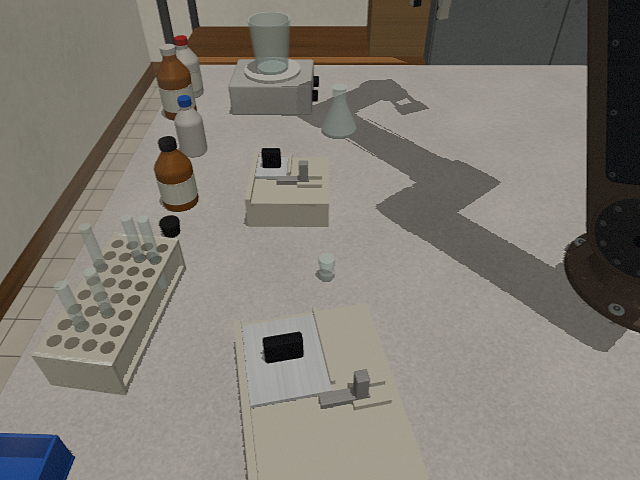

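The long box is the left one in the top view: handle about (174,240), tab about (143,301), with a beaker beyond its left side. In the side view the handle is near (283,340) and the tab near (361,375). I'll enlarge both.

```bash
python3 - <<'E'
import cv2,numpy as np
a=cv2.imread("pics/top0.png")[190:350,55:255];b=cv2.imread("pics/side0.png")[310:430,230:430]
f=lambda i:cv2.convertScaleAbs(cv2.resize(i,None,fx=4,fy=4,interpolation=cv2.INTER_CUBIC),alpha=1.3)
cv2.imwrite("pics/ct.png",f(a)[:600]);cv2.imwrite("pics/cs.png",f(b))
E
```

```text
(no output)
```

View pics/ct.png

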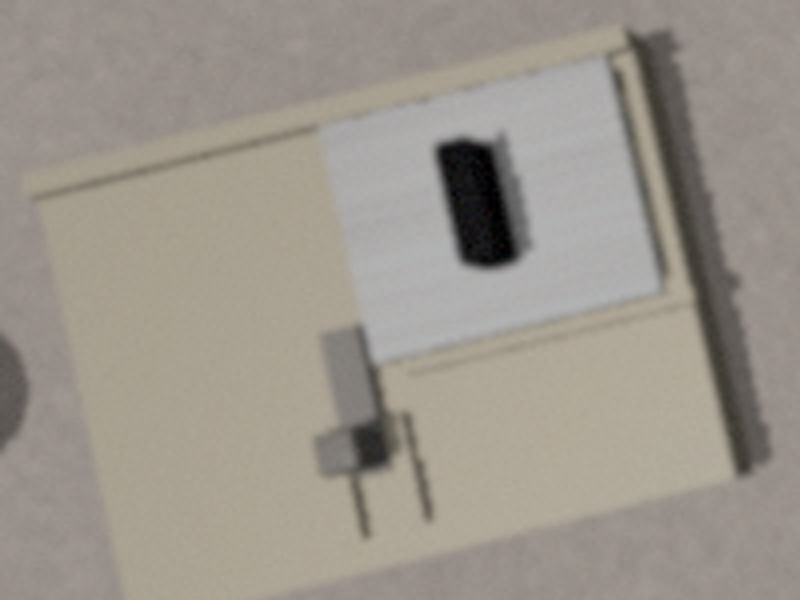

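View pics/cs.png

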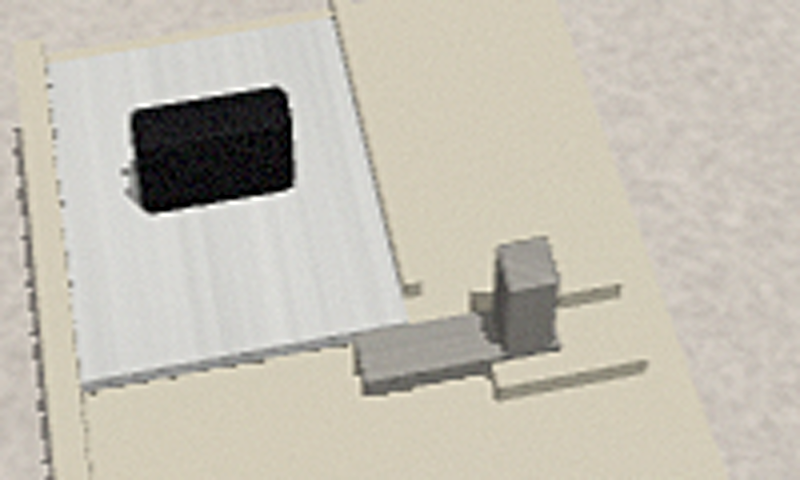

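Top crop: tab top centre about (336,453), handle top centre about (469,201), far rim edge from (25,180) to (625,27). Side crop: tab top centre about (526,263), handle top centre about (211,118).

```bash
cat > h.py <<'E'
from plant import r
import numpy as np
def P(cam,uv,z,p=None):
    p=p or r.camera_params(cam);R,t=p["R"],p["t"]
    d=R.T@np.array([(uv[0]-p["cx"])/p["fx"],(uv[1]-p["cy"])/p["fy"],1]);c=-R.T@t
    return c+d*(z-c[2])/d[2]
E
python3 - <<'E'
from h import *
T=lambda x,y,z:P("top",((x+.5)/4-.5+55,(y+.5)/4-.5+190),z)
S=lambda x,y,z:P("side",((x+.5)/4-.5+230,(y+.5)/4-.5+310),z)
np.set_printoptions(precision=4,suppress=True)
print("tab",T(336,453,.1),S(526,263,.1));print("han",T(469,201,.1),S(211,118,.1))
def yaw(a,b):d=a-b;return np.degrees(np.arctan2(d[1],d[0])),np.hypot(*d[:2])
print(yaw(T(25,180,.064),T(625,27,.064)),"rim -> minus90")
print(yaw(T(609,58,.061),T(662,290,.061)),"cover right edge x dir"); print(yaw(T(320,128,.061),T(374,362,.061)))
d=(T(469,201,.1)-T(336,453,.1));print(yaw(T(469,201,.1),T(336,453,.1)),np.degrees(np.arctan2(-70,80)))
d=S(211,118,.1)-S(526,263,.1);print(yaw(S(211,118,.1),S(526,263,.1)))
s=r.get_state();print(s["time_s"],s["joints"],s["contact_force"])
E
```

```text
tab [0.4662 0.2519 0.1   ] [0.4681 0.2524 0.1   ]
han [0.5627 0.2009 0.1   ] [0.5639 0.2041 0.1   ]
(np.float64(103.51884484804025), np.float64(0.25019125020499916)) rim -> minus90
(np.float64(12.64734628945543), np.float64(0.09741182994341062)) cover right edge x dir
(np.float64(13.319123786236705), np.float64(0.09810601372242898))
(np.float64(-27.80695507793076), np.float64(0.10916610861026019)) -41.18592516570965
(np.float64(-26.750203357035414), np.float64(0.10726811870662424))
0.1 [-47.4931  20.588    0.64    -0.0204 -70.1357 -16.5062] [0.2061 0.2425 0.677 ]
```

```bash
python3 -m pendant '[[[-0.04,0.024,0,0,0,2.5,1],[-0.08,0.048,0,0,0,5,1],[-0.125,0.072,0,0,0,7.5,1],[-0.17,0.096,0,0,0,10,1],[-0.21,0.12,0,0,0,12.5,1]]]' 30
cat >> h.py <<'E'
from scipy.spatial.transform import Rotation as Ro
def to(w):
    s=r.get_state();Rt=Ro.from_euler("xyz",s["eef_rot"],degrees=True)
    print("shift",np.round(Rt.inv().apply(np.array(w)-s["tcp_pos"]),4),"rot",np.round(s["eef_rot"],2),"pos",np.round(s["tcp_pos"],4),"F",np.round(s["contact_force"],1),"w",round(s["gripper_width"],4),round(s["gripper_force"],1),"t",round(s["time_s"],2))
E
python3 -c "
from h import *
to([.467,.252,.36])"
```

```text
time_s: 0.6
tcp_pos: [0.4329, -0.405, 0.4044]
eef_rot: [180.0, -0.0, -166.6]
contact_force: [0.4, -0.2, 0.4]
gripper_width: 0.0876
gripper_force: 0.0
shift [-0.1853  0.6312  0.0445] rot [ 1.7998e+02 -1.0000e-02 -1.6661e+02] pos [ 0.4329 -0.405   0.4044] F [ 0.4 -0.2  0.4] w 0.0876 0.0 t 0.6
```

```bash
python3 -m pendant '[[[-0.02,0.042,0,0,0,0,1],[-0.04,0.084,0,0,0,0,1],[-0.06,0.126,0,0,0,0,1],[-0.08,0.168,0,0,0,0,1],[-0.10,0.21,0,0,0,0,1]]]' >/dev/null
python3 -m pendant '[[[-0.012,0.044,0,0,0,0,1],[-0.024,0.088,0,0,0,0,1],[-0.036,0.132,0,0,0,0,1],[-0.048,0.176,0,0,0,0,1],[-0.06,0.22,0,0,0,0,1]]]'
python3 -c "
from h import *
to([.467,.252,.36])"
```

```text
time_s: 1.6
tcp_pos: [0.4867, 0.0505, 0.4047]
eef_rot: [180.0, 0.0, -166.5]
contact_force: [0.9, 0.2, -1.0]
gripper_width: 0.0875
gripper_force: 0.0
shift [-0.0279  0.2005  0.0447] rot [ 179.99    0.   -166.49] pos [0.4867 0.0505 0.4047] F [ 0.9  0.2 -1. ] w 0.0875 0.0 t 1.6
```

```bash
python3 -m pendant '[[[-0.005,0.04,0.01,0,0,0,1],[-0.01,0.08,0.02,0,0,0,1],[-0.016,0.12,0.03,0,0,0,1],[-0.022,0.16,0.04,0,0,0,1],[-0.028,0.2005,0.045,0,0,0,1]]]' >/dev/null
python3 -m pendant '[[[0,0,0,0,0,0,1],[0,0,0,0,0,0,1],[0,0,0,0,0,0,1]]]' >/dev/null
python3 - <<'E'
from h import *
import cv2
to([.467,.252,.265])
p=r.camera_params("wrist");np.save("wp.npy",p,allow_pickle=True)
cv2.imwrite("pics/w1.png",r.capture("wrist")[:,:,::-1])
def proj(X):
    c=p["R"]@X+p["t"];return c[0]/c[2]*p["fx"]+p["cx"],c[1]/c[2]*p["fy"]+p["cy"]
print(proj(np.array([.467,.252,.1])),proj(np.array([.5635,.2025,.1])))
E
```

```text
shift [-0.0001  0.0024  0.0945] rot [-1.7998e+02 -3.0000e-02 -1.6651e+02] pos [0.4675 0.2497 0.3595] F [-0.1 -0.2  0.5] w 0.0874 0.0 t 2.4
(np.float64(319.95603569686455), np.float64(247.4335060924408)) (np.float64(219.25748489820586), np.float64(358.9111287402755))
```

View pics/w1.png

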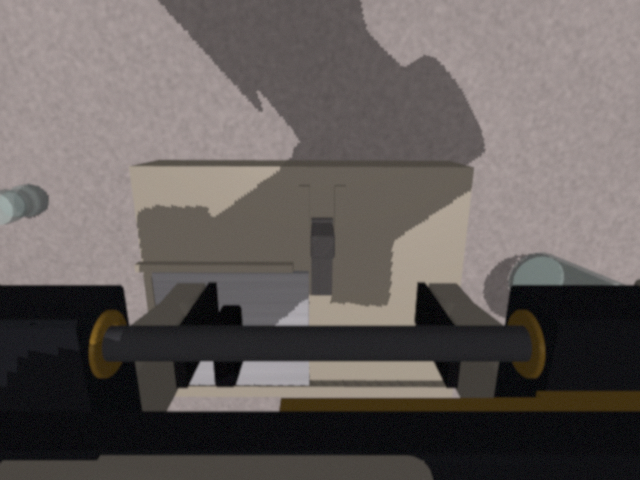

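The wrist picture shows the tab at about (321,235), centred between the fingers, with the box edges level. So yaw and lateral position are right, and I'll descend.

```bash
python3 -m pendant '[[[0,0.001,0.03,0,0,0,1],[0,0.001,0.06,0,0,0,1],[0,0.001,0.09,0,0,0,1],[0,0.001,0.102,0,0,0,1],[0,0.001,0.11,0,0,0,1]]]'
python3 -m pendant '[[[0,0,0,0,0,0,0],[0,0,0,0,0,0,-0.4],[0,0,0,0,0,0,-0.8],[0,0,0,0,0,0,-0.8],[0,0,0,0,0,0,-1]]]' 20
python3 -m pendant '[[[0,0,0,0,0,0,-1],[0,0,0,0,0,0,-1],[0,0,0,0,0,0,-1],[0,0,0,0,0,0,-1],[0,0,0,0,0,0,-1]]]'
```

```text
time_s: 2.95
tcp_pos: [0.4676, 0.2504, 0.2492]
eef_rot: [-180.0, -0.0, -166.6]
contact_force: [-0.4, 0.5, 0.3]
gripper_width: 0.0876
gripper_force: 0.0
time_s: 3.45
tcp_pos: [0.4675, 0.2513, 0.2503]
eef_rot: [180.0, 0.1, -166.5]
contact_force: [0.2, 0.5, -0.6]
gripper_width: 0.0531
gripper_force: 0.0
time_s: 3.95
tcp_pos: [0.4675, 0.2526, 0.2497]
eef_rot: [179.8, 0.1, -166.5]
contact_force: [-3.6, 5.6, -1.6]
gripper_width: 0.0158
gripper_force: 20.0
```

```bash
python3 -m pendant '[[[0.008,0,0,0,0,0,-1],[0.016,0,0,0,0,0,-1],[0.024,0,0,0,0,0,-1],[0.028,0,0,0,0,0,-1],[0.03,0,0,0,0,0,-1]]]'
python3 -m pendant '[[[0.001,0,0,0,0,0,-1],[0.002,0,0,0,0,0,-1],[0.003,0,0,0,0,0,-1],[0.004,0,0,0,0,0,-1],[0.004,0,0,0,0,0,-1]]]'
```

```text
time_s: 4.45
tcp_pos: [0.4383, 0.2458, 0.2497]
eef_rot: [179.8, 0.1, -166.5]
contact_force: [0.4, 7.4, -6.6]
gripper_width: 0.016
gripper_force: 20.0
time_s: 4.95
tcp_pos: [0.4347, 0.2449, 0.2498]
eef_rot: [179.8, 0.1, -166.5]
contact_force: [-0.6, 8.0, -5.4]
gripper_width: 0.0156
gripper_force: 20.0
```

Still no end stop after about 34 mm, so I'll keep pulling gently.

```bash
python3 -m pendant '[[[0.001,0,0,0,0,0,-1],[0.001,0,0,0,0,0,-1],[0.002,0,0,0,0,0,-1],[0.002,0,0,0,0,0,-1],[0.002,0,0,0,0,0,-1]]]'
python3 -m pendant '[[[0.001,0,0,0,0,0,-1],[0.001,0,0,0,0,0,-1],[0.002,0,0,0,0,0,-1],[0.002,0,0,0,0,0,-1],[0.002,0,0,0,0,0,-1]]]'
```

```text
time_s: 5.45
tcp_pos: [0.4337, 0.2447, 0.2498]
eef_rot: [179.8, 0.3, -166.5]
contact_force: [7.4, 7.2, -11.2]
gripper_width: 0.0159
gripper_force: 20.0
time_s: 5.95
tcp_pos: [0.4329, 0.2446, 0.2499]
eef_rot: [179.8, 0.4, -166.4]
contact_force: [17.1, 5.9, -18.3]
gripper_width: 0.0154
gripper_force: 20.0
```

The end stop is reached: the x force rose to 17 N. I'll release and lift.

```bash
python3 -m pendant '[[[-0.004,0,0,0,0,0,-1],[-0.004,0,0,0,0,0,-1],[-0.004,0,0,0,0,0,0],[-0.004,0,0,0,0,0,1],[-0.004,0,0,0,0,0,1]]]'
python3 -m pendant '[[[0,0,0,0,0,0,1],[0,0,0,0,0,0,1],[0,0,0,0,0,0,1],[0,0,-0.03,0,0,0,1],[0,0,-0.06,0,0,0,1]]]'
python3 -c "
from h import *
to([.5635,.2025,.31])"
```

```text
time_s: 6.45
tcp_pos: [0.4342, 0.243, 0.2496]
eef_rot: [-180.0, -0.0, -166.5]
contact_force: [-0.2, -0.1, -0.0]
gripper_width: 0.0344
gripper_force: 0.0
time_s: 6.95
tcp_pos: [0.4341, 0.2429, 0.3097]
eef_rot: [-179.9, -0.1, -166.5]
contact_force: [-0.6, 0.8, -0.5]
gripper_width: 0.074
gripper_force: 0.0
shift [-0.1164 -0.0695 -0.0004] rot [-1.799e+02 -1.200e-01 -1.665e+02] pos [0.4341 0.2429 0.3097] F [-0.6  0.8 -0.5] w 0.074 0.0 t 6.95
```

```bash
python3 -m pendant '[[[-0.024,-0.015,0,0,0,0,1],[-0.05,-0.03,0,0,0,0,1],[-0.075,-0.045,0,0,0,0,1],[-0.1,-0.06,0,0,0,0,1],[-0.116,-0.07,0,0,0,0,1]]]'
python3 - <<'E'
from h import *
import cv2
cv2.imwrite("pics/s2.png",r.capture("side")[200:480,160:520,::-1].repeat(2,0).repeat(2,1))
to([.5635,.2025,.25])
E
```

```text
time_s: 7.45
tcp_pos: [0.5651, 0.2016, 0.3095]
eef_rot: [-180.0, -0.0, -166.5]
contact_force: [0.2, -0.5, 0.2]
gripper_width: 0.0878
gripper_force: 0.0
shift [0.0028 0.002  0.0592] rot [-1.7995e+02  2.0000e-02 -1.6655e+02] pos [0.5667 0.2012 0.3092] F [3.4 0.8 1.3] w 0.0879 0.0 t 7.5
```

View pics/s2.png

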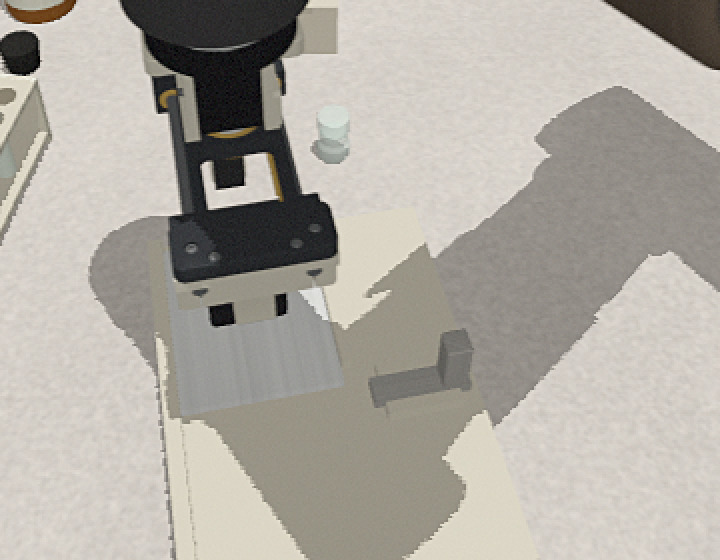

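The side picture shows the bolt drawn clear of the cover: its bar end at crop pixel (372,390) is well off the cover corner at (342,385). The gripper is over the handle, so I'll descend and grip.

```bash
python3 -m pendant '[[[0.002,0.001,0.015,0,0,0,1],[0.002,0.001,0.03,0,0,0,1],[0.002,0.001,0.045,0,0,0,1],[0.002,0.001,0.055,0,0,0,1],[0.002,0.001,0.059,0,0,0,1]]]'
python3 -m pendant '[[[0,0,0,0,0,0,0],[0,0,0,0,0,0,-0.5],[0,0,0,0,0,0,-0.8],[0,0,0,0,0,0,-0.8],[0,0,0,0,0,0,-1]]]' 20
python3 -m pendant '[[[0,0,0,0,0,0,-1],[0,0,0,0,0,0,-1],[0,0,0,0,0,0,-1],[0,0,0,0,0,0,-1],[0,0,0,0,0,0,-1]]]'
```

```text
time_s: 8.0
tcp_pos: [0.561, 0.2026, 0.2496]
eef_rot: [-180.0, -0.1, -166.5]
contact_force: [0.1, -0.7, -0.3]
gripper_width: 0.0878
gripper_force: 0.0
time_s: 8.5
tcp_pos: [0.5614, 0.2028, 0.2511]
eef_rot: [180.0, 0.0, -166.5]
contact_force: [0.6, 0.6, 0.5]
gripper_width: 0.0531
gripper_force: 0.0
time_s: 9.0
tcp_pos: [0.5611, 0.2034, 0.2506]
eef_rot: [179.9, 0.0, -166.5]
contact_force: [-0.4, 2.5, 0.1]
gripper_width: 0.0158
gripper_force: 20.0
```

```bash
python3 -m pendant '[[[0,0.006,0,0,0,0,-1],[0,0.016,0,0,0,0,-1],[0,0.026,0,0,0,0,-1],[0,0.036,0,0,0,0,-1],[0,0.046,0,0,0,0,-1]]]'
python3 -m pendant '[[[0,0.01,0,0,0,0,-1],[0,0.02,0,0,0,0,-1],[0,0.03,0,0,0,0,-1],[0,0.04,0,0,0,0,-1],[0,0.047,0,0,0,0,-1]]]'
python3 -m pendant '[[[0,0.001,0,0,0,0,-1],[0,0.002,0,0,0,0,-1],[0,0.003,0,0,0,0,-1],[0,0.004,0,0,0,0,-1],[0,0.005,0,0,0,0,-1]]]'
```

```text
time_s: 9.5
tcp_pos: [0.5504, 0.2485, 0.2507]
eef_rot: [-180.0, 0.0, -166.5]
contact_force: [2.6, -1.6, -1.4]
gripper_width: 0.0157
gripper_force: 20.0
time_s: 10.0
tcp_pos: [0.5395, 0.2943, 0.2506]
eef_rot: [180.0, 0.0, -166.5]
contact_force: [4.7, -1.3, -3.0]
gripper_width: 0.0163
gripper_force: 20.0
time_s: 10.5
tcp_pos: [0.5387, 0.2978, 0.2507]
eef_rot: [180.0, 0.0, -166.5]
contact_force: [5.9, -0.9, -3.3]
gripper_width: 0.0158
gripper_force: 20.0
```

```bash
python3 -m pendant '[[[0,0.001,0,0,0,0,-1],[0,0.001,0,0,0,0,-1],[0,0.002,0,0,0,0,-1],[0,0.002,0,0,0,0,-1],[0,0.003,0,0,0,0,-1]]]'
python3 -m pendant '[[[0,0.001,0,0,0,0,-1],[0,0.001,0,0,0,0,-1],[0,0.002,0,0,0,0,-1],[0,0.002,0,0,0,0,-1],[0,0.002,0,0,0,0,-1]]]'
```

```text
time_s: 11.0
tcp_pos: [0.538, 0.3007, 0.2506]
eef_rot: [180.0, 0.0, -166.5]
contact_force: [5.1, -1.1, -3.7]
gripper_width: 0.016
gripper_force: 20.0
time_s: 11.5
tcp_pos: [0.5379, 0.3014, 0.2507]
eef_rot: [-179.9, -0.0, -166.5]
contact_force: [8.4, -7.6, -2.5]
gripper_width: 0.0159
gripper_force: 20.0
```

```bash
python3 -m pendant '[[[0,0.001,0,0,0,0,-1],[0,0.001,0,0,0,0,-1],[0,0.002,0,0,0,0,-1],[0,0.002,0,0,0,0,-1]]]'
python3 -m pendant '[[[0,-0.003,0,0,0,0,-1],[0,-0.003,0,0,0,0,0],[0,-0.003,0,0,0,0,1],[0,-0.003,0,0,0,0,1],[0,-0.003,0,0,0,0,1]]]'
python3 -m pendant '[[[0,0,0,0,0,0,1],[0,0,0,0,0,0,1],[0,0,0,0,0,0,1],[0,0,-0.03,0,0,0,1],[0,0,-0.07,0,0,0,1]]]'
python3 -m pendant '[[[0,-0.04,-0.02,0,0,0,1],[0,-0.08,-0.04,0,0,0,1],[0,-0.12,-0.06,0,0,0,1],[0,-0.16,-0.08,0,0,0,1],[0,-0.2,-0.1,0,0,0,1]]]'
python3 -m pendant '[[[0,-0.04,0,0,0,0,1],[0,-0.08,0,0,0,0,1],[0,-0.12,0,0,0,0,1],[0,-0.16,0,0,0,0,1],[0,-0.16,0,0,0,0,1]]]'
python3 - <<'E'
from h import *
import cv2
cv2.imwrite("pics/t3.png",cv2.resize(r.capture("top")[190:350,55:255,::-1],None,fx=4,fy=4,interpolation=2)[:600])
E
```

```text
time_s: 11.9
tcp_pos: [0.5379, 0.302, 0.2506]
eef_rot: [-179.7, -0.1, -166.6]
contact_force: [13.1, -14.4, -2.7]
gripper_width: 0.0159
gripper_force: 20.0
time_s: 12.4
tcp_pos: [0.5372, 0.3022, 0.2507]
eef_rot: [180.0, -0.0, -166.5]
contact_force: [0.3, -0.5, -0.0]
gripper_width: 0.0422
gripper_force: 0.0
time_s: 12.9
tcp_pos: [0.5369, 0.3015, 0.3192]
eef_rot: [-179.9, -0.3, -166.5]
contact_force: [0.7, 0.5, 1.0]
gripper_width: 0.0821
gripper_force: 0.0
time_s: 13.4
tcp_pos: [0.5841, 0.1059, 0.4217]
eef_rot: [180.0, 0.0, -166.5]
contact_force: [0.4, -0.1, -0.0]
gripper_width: 0.0875
gripper_force: 0.0
time_s: 13.9
tcp_pos: [0.622, -0.052, 0.4203]
eef_rot: [-180.0, -0.0, -166.7]
contact_force: [-0.1, 0.1, 0.1]
gripper_width: 0.0879
gripper_force: 0.0
```

View pics/t3.png

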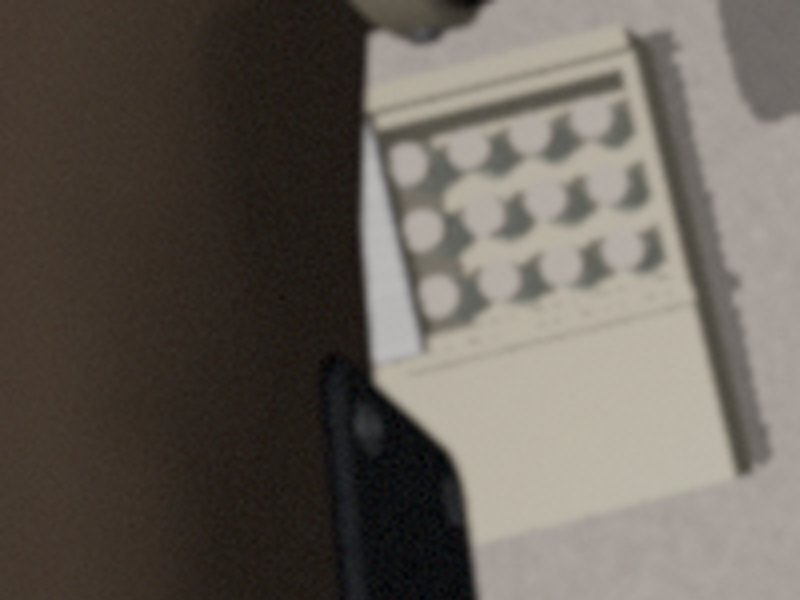

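The cover is open: its trailing edge runs from about (375,130) to (422,348), and all 12 vials are exposed. The arm hides the bolt here, so I'll check it from the side.

```bash
python3 - <<'E'
from h import *
import cv2
cv2.imwrite("pics/s4.png",cv2.resize(r.capture("side")[280:480,180:450,::-1],None,fx=2.8,fy=2.8,interpolation=2))
E
```

```text
(no output)
```

View pics/s4.png

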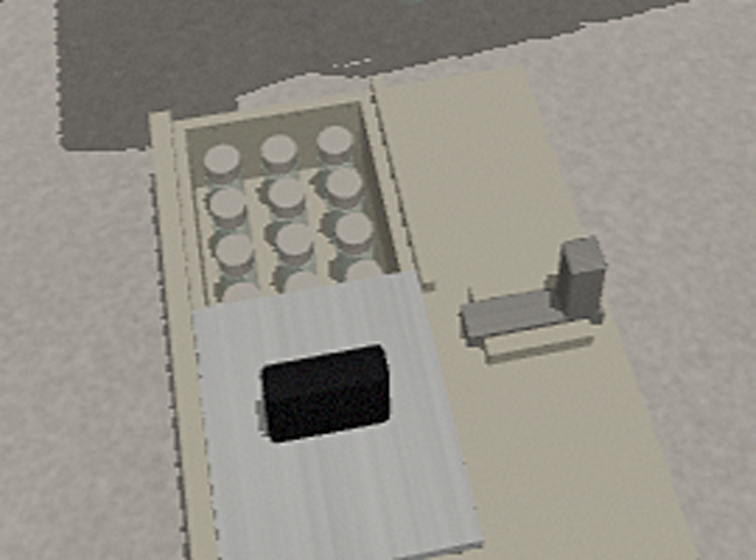

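The bolt is fully back (tab at about (580,270), bar end at (462,320), clear of the cover) and the cover is open. I'll hand the job in.

```bash
python3 -c "
from plant import r
print(r.close_job())"
```

```text
the job is handed in; nothing more can be done
None
```

The job is handed in: I drew the long box's bolt back to its end stop, then slid the cover fully open to its own stop, exposing the vials; the arm is clear of the box, at about 14 s of the 40 s allowed.

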